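Press a tube end cap home with a bench bar clamp

ROBOT

A 7-joint arm with a two-finger parallel gripper is mounted at the origin on the work surface. World frame = base frame: x ahead of the robot, y to its left, z up, the work surface at z = 0. Lengths are in m, angles in rad, forces in N, time in s.
With the tool pointing down it reaches from about 0.4 to 0.85 m from the base axis. Payload 6.9 kg.
Tool frame: the origin (TCP) lies midway between the tips of the shut fingers; the grasp point (between the pads) lies 19 mm behind it (arm.grip_depth is the distance from the TCP to the grasp point, in m); z points along the fingers, x is the direction in which the jaws open and shut, and the axes are right-handed (so a half turn about z gives the same grasp; the last joint's range is limited). The gripper opens to 85 mm and grips with 20 to 120 N. Pads are 22 mm wide; open, the fingers measure 114 mm over their backs; the gripper's body (76 mm by 85 mm) begins 54 mm behind the grasp point. The pads swing forward as they close: fully open they stand 13 mm farther back than shut.
Start: joints at [1.421, 0.507, -0.238, 1.5, 0.126, 1.149, -0.155], TCP at [0.158, -0.605, 0.231] pointing down, gripper open.
Joint ranges: [-3.08, 3.08], [-0.24, 2.05], [-1.43, 1.35], [0, 2.5], [-1.52, 4.66], [0.17, 1.96], [-2.89, 2.89]. Speed limits (rad/s): [2.39, 2.39, 3.14, 3.14, 3.14, 3.14, 3.14].

INTERFACE

Orientations are given as a unit quaternion [w, x, y, z].
In Python, from workcell import arm, vision gives the robot as it stands.
- The arm moves only by the tool servo_tool, never from a script. Its argument "plan" is a list of rows, each a list of 3 entries, a list of its own where there are three numbers: the turn, a rotation vector about the world's x, y, z in degrees, then the shift along the world's x, y, z in m, then the finger opening in m, from 0 to 0.0854. In form: [[[rx, ry, rz], [tx, ty, tz], fingers], ...]. A call has 1 to 5 rows; each row shifts and turns the pose as measured when the row begins; what a row does not reach is not made up. A row lasts 1/12 s, in which the tool goes at most 41.7 mm and 7.16 degrees, less where a joint would pass 70% of its speed; a pose out of reach is approached as far as the arm can. A call with a gripper value outside its range is refused whole. The fingers move at their own pace and stop on an object; "newtons" is the grip in N (left out, the last holds). Time passes only in rows, so rows that do not move let the fingers close. It gives the time, the measured TCP pose, the force and the opening at its end, in the units of the state.
- arm.sense(): the state, without advancing time (a new reading comes with each control period).
- vision.capture(name): name is "side" or "top"; returns a dict with "image" (400x640x3 uint8, blue, green, red), "fx", "fy", "cx", "cy" (pixels), "eye" and "attitude" of the camera in the world. Camera axes: x right, y down, z forward; pixel columns grow to the right and rows downward; lengths in m; the calibration is good to about 2 mm. A picture is of the moment at which its call begins. There is no depth.
- arm.sign_off(): hands the job in, once; it reports no verdict.
The state is a dict: "time": time; "q": joint angles; "dq": joint speeds; "effort": joint torques, N m; "tcp_pos": TCP position; "tcp_rot": TCP orientation; "force": force on the tool from outside, world axes, zero at the start; "torque": the same for the moment, N m; "grip_width": finger opening in m.
Only numpy, scipy, OpenCV 4.12 (cv2) and the standard library are available. Lean on these libraries where they do the work, as an engineer would, in place of code of your own. Each camera call takes 0.05 s, during which the arm holds its last target. There are 200 camera calls.

TASK

Use the trigger-action bar clamp on the bench to push the plastic end cap fully home on the square steel tube: squeeze the sprung trigger towards the grip post again and again so that the sliding jaw walks up to the cap and presses it in, but do not force it once it is home, or the cap cracks. Then hold the release tab down until the jaw has sprung all the way back open, and let go. Work only the trigger and the tab: do not touch the jaw, the bar or the cap with the gripper, and leave the other things on the bench where they are.

Things in the scene. Friction and masses are not known exactly. Their poses are not given: they have to be found in the camera images.
- clamp: Bench bar clamp fixed to the bench: grey housing on a dark base plate 340 x 90 x 10 mm. Origin: on the bench below the middle of the two upright posts; x level along the bar, from grip post to trigger, tube and sliding jaw; z up. Housing x = -105 to 65 mm, 44 mm wide, top 85 mm up; fixed jaw x = 62 to 78 mm, top 108 mm up; steel square tube 40 x 40 mm, x = 78 to 178 mm, top 105 mm up.
- squeeze (a point): Midway between the two black posts, 133 mm above the bench, a good height to squeeze; axes as the clamp's. Posts: 26 mm wide (y), 85 to 152 mm above the bench. Fixed grip post: x = -33 to -21 mm of the clamp; trigger: x = 23 to 33 mm when let go. Over their outer faces 66 mm let go, 42 mm fully squeezed. The grip post stands still, so the hand that squeezes must go along by half the stroke (12 mm), or push less. 27 mm clear beyond either.
- trigger (a joint): How far the trigger is squeezed, straight along the clamp's -x, m: 0 let go, 0.024 fully; sprung (5 to 7.4 N). 6 mm of free play, then it draws bar and jaw along one to one. On its way back a catch keeps the jaw, which drops to the last 8 mm notch: 16 mm gained a full stroke. Before the next it must come right back to 0 (0.5 s). Once the cap is home the trigger stops short of its full stroke.
- trigger_top (a point): Middle of the trigger's top end, 152 mm above the bench. Squeeze needed: about 15 N to walk the free jaw, 25 N while pushing the cap in, more when fast. With the cap home, all squeeze beyond about 9 N bears on the cap, which cracks at 40 N: squeeze with 27 to 38 N, no more.
- jaw (a joint): How far the sliding jaw has walked from fully open towards the tube, m: 0 fully open, starts at 0 to 0.02. At 0 its face is 42 mm from the face of a cap at joint value 0. A spring (2 to 3 N) draws it open whenever the catch is freed; fully back takes up to 1 s.
- bar_jaw: Steel bar 10 x 16 mm (through the housing, 54 mm above the bench, out at the rear to x = -139 mm of the clamp when open, farther by the jaw's travel) and the upright jaw on its end (16 mm thick, 36 mm wide, top 110 mm up). Its origin is the clamp's when the jaw is open. Not to be touched by the gripper.
- jaw_face (a point): Middle of the jaw's face that meets the cap, 85 mm above the bench.
- cap (a joint): How far the end cap has been pushed into the tube, m: 0.016 is fully home, flange flat on the tube's end; starts at 0 to 0.006. A tight fit that takes about 10 N to push and stays where it is left.
- end_cap: Flange of the black plastic end cap, 40 x 40 x 4 mm, in the tube's open end, far from the posts. Its origin is the clamp's when the cap joint is 0. Not to be touched by the gripper.
- cap_face (a point): Middle of the outer face of the end cap, 85 mm above the bench.
- tab_top (a point): Middle of the top of the release tab: a level black paddle 30 mm (x) x 36 mm (y) on a short stem over the rear end of the housing, at x = -77 mm of the clamp, its top 105 mm above the bench when let go. Pressed straight down.
- tab (a joint): How far the release tab is pressed down, m: 0 let go, 0.008 fully down on its stop. Takes 2 to 5 N; pressed 5 mm or more, with the trigger let go, it frees the jaw. Springs up again; bobs by itself as the jaw walks.
- wrench: Bystander: loose steel wrench lying on the bench.
- parts_bin: Bystander: open green plastic bin 150 x 110 x 60 mm, loose.
- channel: Bystander: loose offcut of dark steel U channel 160 x 40 x 25 mm.

How it is judged:
By the outcome, as a careful person would: the job done as asked, in the order asked, and still so for the second after the job is handed in, with the robot touching nothing.
It also fails if it takes over 58 s, if anything falls off the work surface, if the arm or the gripper's body presses on something with over 40 N, if the wrist force passes 120 N, or if a joint passes its speed limit or range.

## Working session

There is one attempt and no reset: what is moved stays moved. The work goes in short steps, Python scripts to look and compute and a tool call to move; the robot and the scene stay as the last step left them, time stands still between calls to the robot, and variables do not carry over. Pictures are saved under pics/ and viewed, about 8 in all and at most 12, crops included, and the job is handed in when it is done.

Besides the shell and the picture viewer there is one more tool, called after ">>>" as a command line: name --argument value ..., lists and objects as JSON in quotes. servo_tool: Moves the arm, as the interface text tells. Its arguments: {"type":"object","properties":{"plan":{"type":"array","items":{"type":"array"}},"newtons":{"type":"number"}},"required":["plan"]}

```bash
mkdir -p pics; ls
python3 - <<'E'
from workcell import arm, vision
import cv2
s=arm.sense(); print(s)
for n in("side","top"):
    c=vision.capture(n); cv2.imwrite(f"pics/{n}0.png",c["image"]); print({k:c[k] for k in c if k!="image"})
E
```

```text
pics
{'time': 0.0, 'q': array([ 1.42149623,  0.50830708, -0.23753639,  1.50114584,  0.12568132,
        1.14889539, -0.15481007]), 'dq': array([ 0.00231746, -0.00074826, -0.00060122, -0.00039436, -0.00065398,
       -0.00193365,  0.0004095 ]), 'effort': array([ 1.62062161e-04, -6.20592570e+01, -2.18700998e+00, -2.49653721e+01,
        1.25686874e-02,  1.20572778e-02,  3.90613451e-06]), 'tcp_pos': array([ 0.15734065, -0.60434512,  0.23044468]), 'tcp_rot': array([-5.34588788e-04,  7.91221150e-01, -6.11529484e-01, -7.04050479e-04]), 'force': array([ 0.38859639,  0.46706563, -0.04002093]), 'torque': array([ 0.00611078, -0.01288221, -0.05663635]), 'grip_width': 0.08535518193941292}
{'fx': 512.9567148894192, 'fy': 512.9567148894192, 'cx': 315.8425180516039, 'cy': 195.77752912494256, 'eye': array([0.27671854, 0.72290426, 0.93714143]), 'attitude': array([ 0.07726426, -0.17874121,  0.90597408, -0.37588931])}
{'fx': 390.55646612519666, 'fy': 390.55646612519666, 'cx': 318.0447566440425, 'cy': 196.89595977544607, 'eye': array([ 0.4506784 , -0.03157452,  0.97012579]), 'attitude': array([ 0.05519326, -0.70358025,  0.70653269, -0.05234603])}
```

View pics/side0.png

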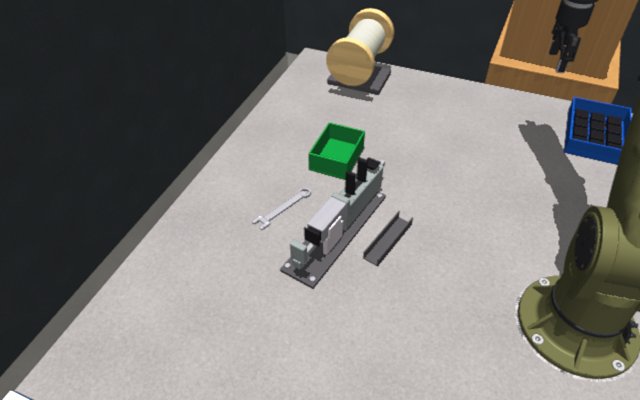

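View pics/top0.png

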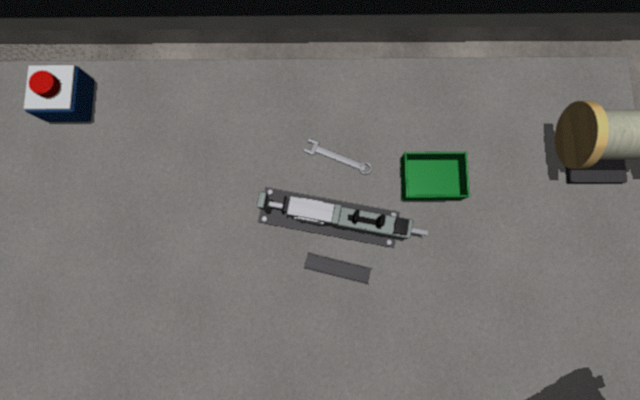

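The side view shows the clamp at about (340,215), with the posts at (350,183) and (362,170). In the top view the clamp runs from (262,200) to (428,233), posts at about (353,217) and (381,220), tab at (402,227), and bin, wrench and channel lie clear of it. Zooming in next.

Run:
```python
import cv2,numpy as np
a=cv2.imread("pics/side0.png")[145:295,270:400]; b=cv2.imread("pics/top0.png")[175:255,250:440]
a=cv2.resize(a,None,fx=4,fy=4,interpolation=cv2.INTER_CUBIC); b=cv2.resize(b,None,fx=4,fy=4,interpolation=cv2.INTER_CUBIC)
g=lambda i:np.clip(255*(i/255.)**.6,0,255).astype('u1')
cv2.imwrite("pics/sz.png",g(a)); cv2.imwrite("pics/tz.png",g(b))
```

```text
(no output)
```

View pics/sz.png

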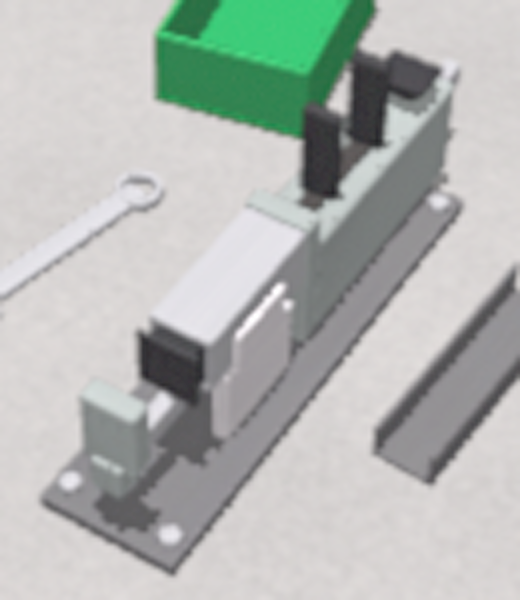

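View pics/tz.png

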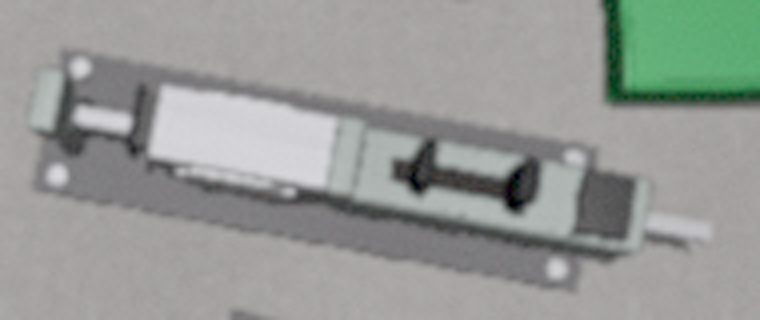

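The zoomed side view shows trigger top at about (322,108), grip top at (370,56), tab at (412,72), and the jaw just short of the black cap. In the zoomed top view, tube top corners are (160,84), (148,158), (343,117) and (330,192), trigger top is about (427,165), grip top about (523,182), and tab centre about (605,206).

```bash
cat > h.py <<'E'
import numpy as np
from scipy.spatial.transform import Rotation as R
CAL={'side':(512.957,315.84,195.78,[0.27671854,0.72290426,0.93714143],[0.07726426,-0.17874121,0.90597408,-0.37588931]),
'top':(390.556,318.045,196.896,[0.4506784,-0.03157452,0.97012579],[0.05519326,-0.70358025,0.70653269,-0.05234603])}
OFF={'side':(270,145),'top':(250,175)}
def ray(n,p,zoom=4):
    f,cx,cy,e,q=CAL[n]; q=np.array(q)
    u,v=[(p[i]+.5)/zoom-.5+OFF[n][i] for i in(0,1)]
    d=R.from_quat(np.r_[q[1:],q[0]]).apply([(u-cx)/f,(v-cy)/f,1]); return np.array(e),d
def plane(n,p,z):
    e,d=ray(n,p); return e+d*(z-e[2])/d[2]
def tri(a,b):
    e1,d1=ray('side',a); e2,d2=ray('top',b)
    d1/=np.linalg.norm(d1); d2/=np.linalg.norm(d2)
    s=np.linalg.lstsq(np.c_[d1,-d2],e2-e1,rcond=None)[0]
    p1=e1+s[0]*d1;p2=e2+s[1]*d2; return (p1+p2)/2,np.linalg.norm(p1-p2)
E
python3 - <<'E'
from h import *
np.set_printoptions(precision=4,suppress=True)
for n,a,b in[("trig",(322,108),(427,165)),("grip",(370,56),(523,182)),("tab",(413,72),(606,206)),
 ("tubeNL",(157,318),(160,84)),("tubeNR",(208,345),(148,158)),("jawtop",(112,398),(45,100))]: print(n,*tri(a,b))
P=lambda l,z,n='top':np.array([plane(n,p,z)[:2] for p in l])
t=P([(160,84),(148,158),(343,117),(330,192)],.105); ts=P([(157,318),(208,345)],.105,'side')
tab=P([(583,172),(634,177),(630,238),(575,236)],.105)
print(t,ts,tab,tab.mean(0))
m1,m2=t[:2].mean(0),t[2:].mean(0); print("tube len",np.linalg.norm(m1-m2))
d=m1-tab.mean(0); print("dist cap-end..tab (exp .255)",np.linalg.norm(d),"yaw",np.degrees(np.arctan2(d[1],d[0])))
u=d/np.linalg.norm(d); print("origin from tab",tab.mean(0)+u*.077,"from tube end",m1-u*.178)
for n,p,z in [("trig",(427,165),.152),("grip",(523,182),.152)]: print(n,plane('top',p,z))
print("jaw side",plane('side',(138,418),.110),plane('side',(83,386),.110))
E
```

```text
trig [ 0.538  -0.1086  0.1496] 0.004705104751738101
grip [ 0.5275 -0.1588  0.1523] 0.0025457504070823824
tab [ 0.5169 -0.2133  0.0996] 0.0013806979115885995
tubeNL [0.585  0.0352 0.1005] 0.00464491943097058
tubeNR [0.5473 0.0426 0.1008] 0.003983115785305238
jawtop [0.5791 0.1    0.1057] 0.002837651654255543
[[ 0.5866  0.0354]
 [ 0.5449  0.0418]
 [ 0.5675 -0.067 ]
 [ 0.5255 -0.0593]] [[0.581  0.0387]
 [0.5479 0.0463]] [[ 0.5361 -0.1999]
 [ 0.5332 -0.2281]
 [ 0.4994 -0.2246]
 [ 0.5006 -0.1943]] [ 0.5173 -0.2117]
tube len 0.10356548205559583
dist cap-end..tab (exp .255) 0.2549487606198688 yaw 79.04865451306378
origin from tab [ 0.5319 -0.1361] from tube end [ 0.5319 -0.1362]
trig [ 0.5355 -0.109   0.152 ]
grip [ 0.5263 -0.1591  0.152 ]
jaw side [0.5611 0.1105 0.11  ] [0.5964 0.1016 0.11  ]
```

>>> servo_tool --plan '[[[0,0,-5],[0.02,0.025,0],0.085],[[0,0,-5],[0.024,0.03,0],0.085],[[0,0,-5],[0.024,0.03,0],0.085],[[0,0,-5],[0.024,0.03,0],0.085],[[0,0,-5],[0.024,0.03,0],0.085]]' --newtons 32

```text
time: 0.52
tcp_pos: [0.2661, -0.4603, 0.2263]
tcp_rot: [-0.001, -0.627, 0.779, 0.004]
force: [1.3, -0.5, 0.7]
grip_width: 0.0851
```

>>> servo_tool --plan '[[[0,0,0],[0.024,0.03,0],0.085],[[0,0,0],[0.024,0.03,0],0.085],[[0,0,0],[0.024,0.03,0],0.085],[[0,0,0],[0.024,0.03,0],0.085],[[0,0,0],[0.024,0.03,0],0.085]]'

```text
time: 0.93
tcp_pos: [0.3891, -0.3013, 0.2253]
tcp_rot: [-0.001, -0.624, 0.782, 0.005]
force: [0.5, -0.7, 0.8]
grip_width: 0.0849
```

>>> servo_tool --plan '[[[0,0,1],[0.024,0.028,0],0.085],[[0,0,1],[0.024,0.028,0],0.085],[[0,0,0],[0.024,0.028,0],0.085],[[0,0,0],[0.024,0.028,0],0.085],[[0,0,0],[0.02,0.022,0],0.085]]'

```text
time: 1.35
tcp_pos: [0.5091, -0.1569, 0.2247]
tcp_rot: [-0.001, -0.639, 0.769, 0.006]
force: [0.9, 0.4, -0.1]
grip_width: 0.0852
```

>>> servo_tool --plan '[[[0,0,0],[0.01,0.01,0],0.085],[[0,0,0],[0,0,0],0.085]]'

```text
time: 1.52
tcp_pos: [0.5234, -0.1383, 0.2241]
tcp_rot: [0.001, -0.643, 0.766, 0.007]
force: [-0.1, -0.8, -0.3]
grip_width: 0.0853
```

```bash
cat >> h.py <<'E'
def shot(k):
    from workcell import vision; import cv2
    a=vision.capture('side')['image'];b=vision.capture('top')['image']
    r=lambda i:np.clip(255*(cv2.resize(i,None,fx=4,fy=4,interpolation=cv2.INTER_CUBIC)/255.)**.6,0,255).astype('u1')
    a=r(a[100:295,270:400]);b=r(b[155:255,250:440])
    c=np.zeros((780,1300,3),'u1');c[:,:520]=a;c[:400,520:1280]=b
    cv2.imwrite(f'pics/s{k}.png',cv2.resize(c,(800,480),interpolation=cv2.INTER_AREA))
def clampframe():
    from workcell import arm
    s=arm.sense();q=s['tcp_rot'];r=R.from_quat(np.r_[q[1:],q[0]]);M=r.as_matrix()
    y=np.radians(79.2);u=np.array([np.cos(y),np.sin(y),0]);v=np.array([-u[1],u[0],0])
    d=s['tcp_pos']-[.532,-.136,0]
    print('t',s['time'],'clamp x,y,z',np.round([d@u,d@v,d[2]],4),'tool x yaw',np.round(np.degrees(np.arctan2(M[1,0],M[0,0])),1),'toolz',np.round(M[:,2],3),'F along',np.round([s['force']@u,s['force']@v,s['force'][2]],1),'w',round(s['grip_width'],4))
E
python3 -c "
from h import *
clampframe(); shot(1)"
```

```text
t 1.5167 clamp x,y,z [-0.0039  0.008   0.2241] tool x yaw -100.0 toolz [-0.008  0.011 -1.   ] F along [-0.8 -0.  -0.3] w 0.0853
```

View pics/s1.png

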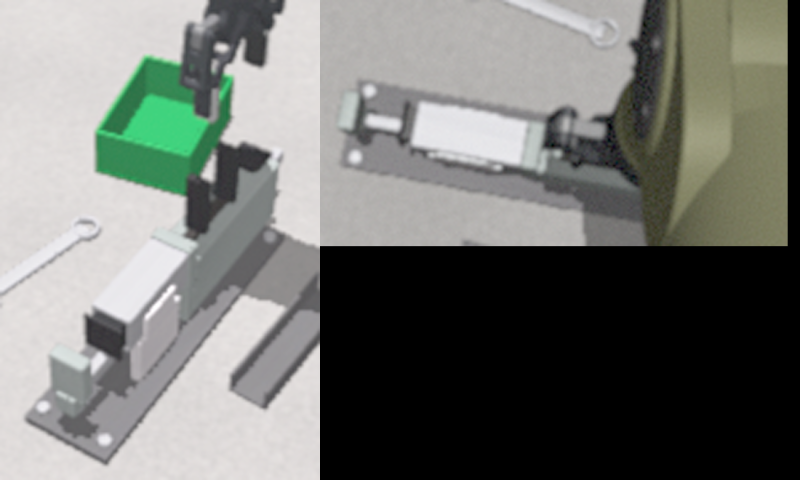

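The side view shows the open gripper above the posts, with the jaw still short of the cap. Next I correct the lateral offset and lower the gripper.

>>> servo_tool --plan '[[[0.3,0.3,0],[0.0087,0.0024,-0.02],0.085],[[0.3,0.3,0],[0,0,-0.02],0.085],[[0,0,0],[0,0,-0.01],0.085],[[0,0,0],[0,0,0],0.085]]'

```text
time: 1.95
tcp_pos: [0.5263, -0.1464, 0.1729]
tcp_rot: [-0.003, -0.638, 0.77, 0.013]
force: [-1.5, -0.2, 0.7]
grip_width: 0.0852
```

```bash
python3 -c "
from h import *
clampframe()"
```

```text
t 1.95 clamp x,y,z [-0.0113  0.0037  0.1729] tool x yaw -100.7 toolz [-0.021  0.016 -1.   ] F along [-0.5  1.5  0.7] w 0.0852
```

>>> servo_tool --plan '[[[-0.5,-0.6,0],[0.003,0.006,0],0.085],[[-0.4,-0.6,0],[0.003,0.005,0],0.085],[[0,0,0],[0,0,0],0.085],[[0,0,0],[0,0,0],0.085]]'

```text
time: 2.28
tcp_pos: [0.5306, -0.1389, 0.1743]
tcp_rot: [-0.0, -0.635, 0.772, -0.002]
force: [0.8, 0.7, 0.1]
grip_width: 0.0851
```

```bash
python3 -c "
from h import *
clampframe()"
```

```text
t 2.2833 clamp x,y,z [-0.0031  0.0008  0.1743] tool x yaw -101.1 toolz [ 0.001 -0.003 -1.   ] F along [ 0.9 -0.6  0.1] w 0.0851
```

>>> servo_tool --plan '[[[0,0,0],[0.0006,0.0035,-0.016],0.085],[[0,0,0],[0,0,-0.016],0.085],[[0,0,0],[0,0,0],0.085],[[0,0,0],[0,0,0],0.085]]'

```text
time: 2.62
tcp_pos: [0.5331, -0.1355, 0.1456]
tcp_rot: [0.002, -0.636, 0.772, -0.005]
force: [-0.4, -0.2, 0.4]
grip_width: 0.085
```

```bash
python3 -c "
from h import *
clampframe(); shot(2)"
```

```text
t 2.6167 clamp x,y,z [ 0.0007 -0.001   0.1456] tool x yaw -101.1 toolz [ 0.009 -0.006 -1.   ] F along [-0.3  0.3  0.4] w 0.085
```

View pics/s2.png

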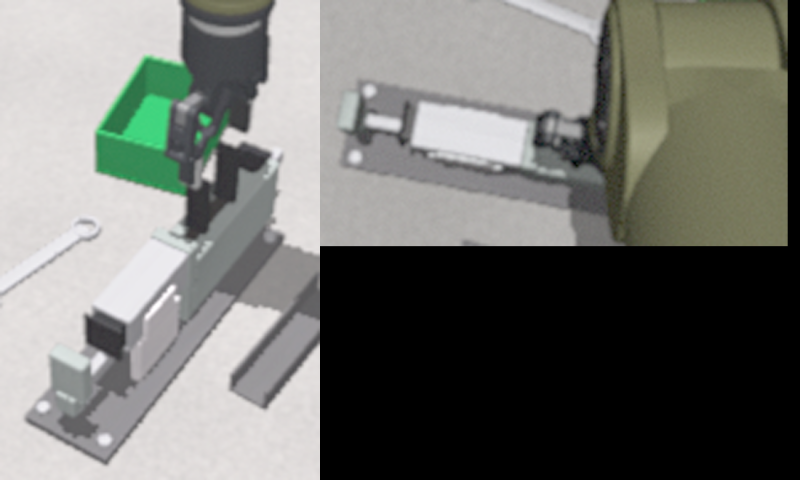

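The fingers straddle the posts in the side view: the near finger, at about (195,180), stands outside the trigger. Going on down.

>>> servo_tool --plan '[[[0.3,0.4,0],[0,0,-0.013],0.085],[[0,0,0],[0,0,-0.013],0.085],[[0,0,0],[0,0,-0.008],0.085],[[0,0,0],[0,0,0],0.085],[[0,0,0],[0,0,0],0.085]]'

```text
time: 3.13
tcp_pos: [0.5348, -0.1365, 0.1117]
tcp_rot: [0.002, -0.635, 0.772, -0.002]
force: [-0.2, -0.0, 0.6]
grip_width: 0.085
```

```bash
python3 -c "
from h import *
clampframe()"
```

```text
t 3.1333 clamp x,y,z [ 0.     -0.0029  0.1117] tool x yaw -101.1 toolz [ 0.005 -0.001 -1.   ] F along [-0.   0.2  0.6] w 0.085
```

>>> servo_tool --plan '[[[0,0,0],[0,0,0],0.07],[[0,0,0],[0,0,0],0.07]]' --newtons 32

```text
time: 3.3
tcp_pos: [0.5349, -0.1366, 0.1119]
tcp_rot: [0.002, -0.635, 0.772, -0.002]
force: [0.5, -0.8, -0.9]
grip_width: 0.07
```

```bash
python3 -c "
from h import *
clampframe()"
```

```text
t 3.3 clamp x,y,z [-1.000e-04 -3.000e-03  1.119e-01] tool x yaw -101.1 toolz [ 0.005 -0.001 -1.   ] F along [-0.7 -0.6 -0.9] w 0.07
```

>>> servo_tool --plan '[[[0,0,0],[-0.0004,-0.002,0],0.063],[[0,0,0],[-0.0006,-0.0032,0],0.057],[[0,0,0],[-0.0006,-0.0032,0],0.051],[[0,0,0],[-0.0006,-0.0032,0],0.045],[[0,0,0],[-0.0004,-0.002,0],0.04]]'

```text
time: 3.72
tcp_pos: [0.5331, -0.1478, 0.1168]
tcp_rot: [0.004, -0.636, 0.772, -0.003]
force: [1.8, 4.0, -6.8]
grip_width: 0.0411
```

```bash
python3 -c "
from h import *
clampframe()"
```

```text
t 3.7167 clamp x,y,z [-0.0113 -0.0033  0.1168] tool x yaw -101.0 toolz [ 0.009  0.001 -1.   ] F along [ 4.3 -1.1 -6.8] w 0.0411
```

>>> servo_tool --plan '[[[0,0,0],[0.0005,0.0025,0],0.048],[[0,0,0],[0.0008,0.004,0],0.058],[[0,0,0],[0.0008,0.004,-0.002],0.068],[[0,0,0],[0.0006,0.003,-0.003],0.078],[[0,0,0],[0,0,-0.002],0.078]]'

```text
time: 4.13
tcp_pos: [0.5369, -0.1337, 0.1102]
tcp_rot: [0.004, -0.636, 0.772, -0.004]
force: [0.2, -0.9, -0.2]
grip_width: 0.0776
```

>>> servo_tool --plan '[[[0,0,0],[0,0,0],0.078],[[0,0,0],[0,0,0],0.078],[[0,0,0],[0,0,0],0.072],[[0,0,0],[0,0,0],0.07]]'

```text
time: 4.47
tcp_pos: [0.5366, -0.1339, 0.1092]
tcp_rot: [0.004, -0.636, 0.772, -0.004]
force: [0.6, -0.4, -0.0]
grip_width: 0.0702
```

```bash
python3 -c "
from h import *
clampframe(); shot(3)"
```

```text
t 4.4667 clamp x,y,z [ 0.0029 -0.0042  0.1092] tool x yaw -101.0 toolz [ 0.01  -0.001 -1.   ] F along [-0.3 -0.6 -0. ] w 0.0702
```

View pics/s3.png

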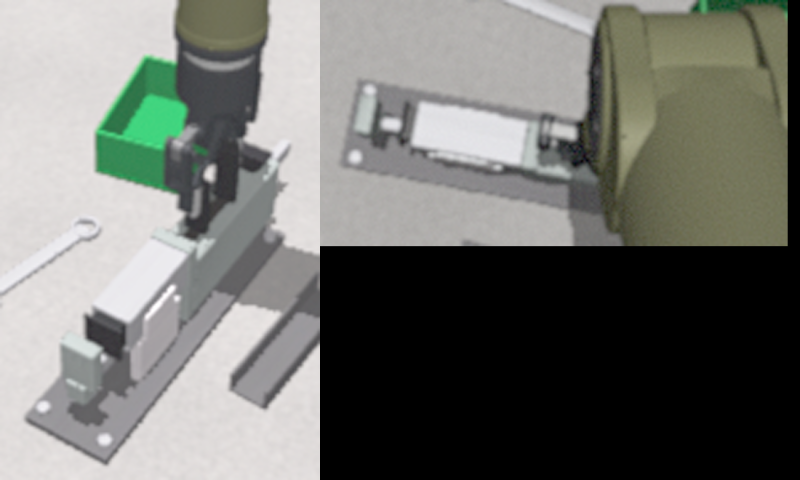

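The jaw has stepped towards the cap (now at about (80,360) in the side view), with the trigger back at rest. Second stroke.

>>> servo_tool --plan '[[[0,0,0],[-0.0006,-0.0035,0],0.064],[[0,0,0],[-0.0008,-0.004,0],0.057],[[0,0,0],[-0.0008,-0.0037,0],0.051],[[0,0,0],[-0.0006,-0.0032,0],0.045],[[0,0,0],[-0.0004,-0.002,0],0.04]]'

```text
time: 4.98
tcp_pos: [0.5343, -0.1479, 0.1139]
tcp_rot: [0.006, -0.636, 0.771, -0.004]
force: [1.5, 2.4, -4.8]
grip_width: 0.0411
```

>>> servo_tool --plan '[[[0,0,0],[0,0,0],0.04],[[0,0,0],[0,0,0],0.04]]'

```text
time: 5.15
tcp_pos: [0.5343, -0.1479, 0.1138]
tcp_rot: [0.006, -0.636, 0.771, -0.004]
force: [-0.5, 0.2, 2.4]
grip_width: 0.0407
```

```bash
python3 -c "
from h import *
clampframe()"
```

```text
t 5.15 clamp x,y,z [-0.0113 -0.0045  0.1138] tool x yaw -100.9 toolz [ 0.015  0.002 -1.   ] F along [0.1 0.5 2.4] w 0.0407
```

>>> servo_tool --plan '[[[0,0,0],[0.0005,0.0025,0],0.048],[[0,0,0],[0.0008,0.004,0],0.058],[[0,0,0],[0.0005,0.003,0],0.068],[[0,0.4,0],[-0.001,0.002,-0.002],0.078],[[0,0.4,0],[-0.001,0,0],0.078]]'

```text
time: 5.57
tcp_pos: [0.5342, -0.1347, 0.1111]
tcp_rot: [0.001, -0.636, 0.771, 0.001]
force: [0.3, 0.6, 0.9]
grip_width: 0.078
```

>>> servo_tool --plan '[[[0,0,0],[0,0,0],0.078],[[0,0,0],[0,0,0],0.078],[[0,0,0],[0,0,0],0.074],[[0,0,0],[0,0,0],0.072]]'

```text
time: 5.9
tcp_pos: [0.5343, -0.1344, 0.1109]
tcp_rot: [0.0, -0.637, 0.771, 0.001]
force: [-0.2, 0.8, -0.1]
grip_width: 0.0722
```

```bash
python3 -c "
from h import *
clampframe()"
```

```text
t 5.9 clamp x,y,z [ 0.002  -0.002   0.1109] tool x yaw -100.9 toolz [-0.002  0.002 -1.   ] F along [ 0.7  0.4 -0.1] w 0.0722
```

>>> servo_tool --plan '[[[0,0,0],[-0.0006,-0.003,0],0.065],[[0,0,0],[-0.0006,-0.003,0],0.061],[[0,0,0],[-0.0005,-0.0025,0],0.057],[[0,0,0],[-0.0005,-0.0025,0],0.053],[[0,0,0],[-0.0004,-0.002,0],0.05]]' --newtons 30

```text
time: 6.32
tcp_pos: [0.533, -0.143, 0.1137]
tcp_rot: [0.003, -0.638, 0.77, 0.002]
force: [2.3, 7.1, -3.1]
grip_width: 0.0504
```

```bash
python3 -c "
from h import *
clampframe()"
```

```text
t 6.3167 clamp x,y,z [-0.0067 -0.0023  0.1137] tool x yaw -100.7 toolz [ 0.002  0.008 -1.   ] F along [ 7.5 -0.9 -3.1] w 0.0504
```

>>> servo_tool --plan '[[[0,0,0],[-0.0002,-0.0012,0],0.047],[[0,0,0],[-0.0002,-0.0012,0],0.044],[[0,0,0],[-0.0002,-0.001,0],0.041],[[0,0,0],[0,-0.0005,0],0.04],[[0,0,0],[0,0,0],0.04]]'

```text
time: 6.73
tcp_pos: [0.5321, -0.1473, 0.1152]
tcp_rot: [0.004, -0.638, 0.77, 0.002]
force: [1.0, 0.5, 1.8]
grip_width: 0.0412
```

```bash
python3 -c "
from h import *
clampframe(); shot(4)"
```

```text
t 6.7333 clamp x,y,z [-0.0111 -0.0023  0.1152] tool x yaw -100.8 toolz [ 0.003  0.009 -1.   ] F along [ 0.7 -0.9  1.8] w 0.0412
```

View pics/s4.png

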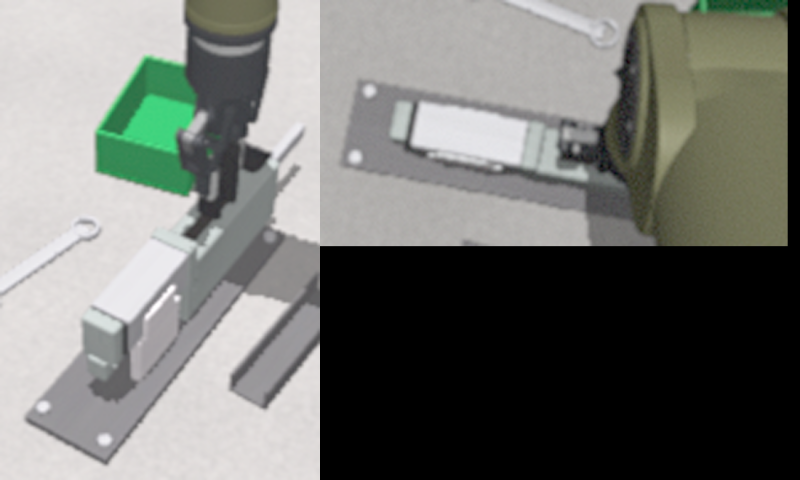

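The jaw now presses the cap close to the tube end, at about (100,330) in the side view. The trigger still made its full stroke, so I release and squeeze once more to prove the cap is home.

>>> servo_tool --plan '[[[0,0,0],[0.0005,0.0025,0],0.048],[[0,0,0],[0.0008,0.004,0],0.058],[[0,0,0],[0.0005,0.003,0],0.068],[[0,0,0],[0,0.002,-0.003],0.078],[[-0.3,0,0],[0,0,-0.001],0.078]]'

```text
time: 7.25
tcp_pos: [0.5339, -0.1364, 0.1101]
tcp_rot: [0.002, -0.637, 0.771, -0.0]
force: [-0.8, 0.2, -0.2]
grip_width: 0.0777
```

>>> servo_tool --plan '[[[0,0,0],[0,0,0],0.078],[[0,0,0],[0,0,0],0.078],[[0,0,0],[0,0,0],0.074],[[0,0,0],[0,0,0],0.072]]'

```text
time: 7.58
tcp_pos: [0.5337, -0.1363, 0.1094]
tcp_rot: [0.001, -0.637, 0.771, -0.0]
force: [0.3, 0.5, 0.8]
grip_width: 0.0722
```

>>> servo_tool --plan '[[[0,0,0],[-0.0004,-0.002,0],0.068],[[0,0,0],[-0.0004,-0.002,0],0.065],[[0,0,0],[-0.0004,-0.002,0],0.062],[[0,0,0],[-0.0002,-0.0015,0],0.06],[[0,0,0],[0,0,0],0.06]]' --newtons 30

```text
time: 8.0
tcp_pos: [0.5337, -0.1382, 0.1107]
tcp_rot: [0.004, -0.639, 0.769, 0.001]
force: [2.3, 0.0, -3.4]
grip_width: 0.06
```

```bash
python3 -c "
from h import *
clampframe()"
```

```text
t 8.0 clamp x,y,z [-0.0019 -0.002   0.1107] tool x yaw -100.6 toolz [ 0.004  0.007 -1.   ] F along [ 0.4 -2.2 -3.4] w 0.06
```

>>> servo_tool --plan '[[[0,0,0],[-0.0002,-0.001,0],0.058],[[0,0,0],[-0.0002,-0.001,0],0.056],[[0,0,0],[-0.0002,-0.001,0],0.054],[[0,0,0],[-0.0002,-0.001,0],0.052],[[0,0,0],[0,0,0],0.052]]'

```text
time: 8.42
tcp_pos: [0.5332, -0.1406, 0.1119]
tcp_rot: [0.005, -0.639, 0.769, 0.002]
force: [0.1, 1.1, 0.5]
grip_width: 0.0547
```

```bash
python3 -c "
from h import *
clampframe()"
```

```text
t 8.4167 clamp x,y,z [-0.0043 -0.002   0.1119] tool x yaw -100.6 toolz [ 0.006  0.009 -1.   ] F along [1.1 0.1 0.5] w 0.0547
```

>>> servo_tool --plan '[[[0,0,0],[0,0,0],0.049],[[0,0,0],[0,0,0],0.046],[[0,0,0],[0,0,0],0.043]]'

```text
time: 8.67
tcp_pos: [0.5332, -0.1406, 0.1119]
tcp_rot: [0.005, -0.639, 0.769, 0.002]
force: [-1.1, 3.7, 2.0]
grip_width: 0.0552
```

```bash
python3 -c "
from h import *
clampframe()"
```

```text
t 8.6667 clamp x,y,z [-0.0043 -0.0021  0.1119] tool x yaw -100.6 toolz [ 0.006  0.009 -1.   ] F along [3.4 1.7 2. ] w 0.0552
```

>>> servo_tool --plan '[[[0,0,0],[0,0,0],0.043],[[0,0,0],[0,0,0],0.043],[[0,0,0],[0,0,0],0.043]]' --newtons 34

```text
time: 8.92
tcp_pos: [0.5332, -0.1408, 0.112]
tcp_rot: [0.005, -0.639, 0.769, 0.002]
force: [-0.0, 3.4, 2.7]
grip_width: 0.0546
```

```bash
python3 -c "
from h import *
import cv2
clampframe(); shot(5)
from workcell import vision
a=vision.capture('side')['image'][205:270,285:365]
cv2.imwrite('pics/c5.png',cv2.resize(a,None,fx=8,fy=8,interpolation=cv2.INTER_CUBIC))"
```

```text
t 8.9167 clamp x,y,z [-0.0044 -0.0021  0.112 ] tool x yaw -100.6 toolz [ 0.006  0.009 -1.   ] F along [3.3 0.7 2.7] w 0.0546
```

View pics/c5.png

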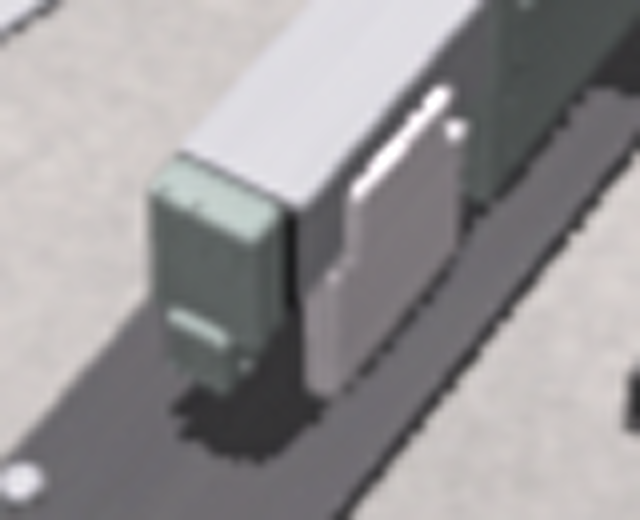

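The close-up shows the jaw flat on the flange and no black gap at the tube end (edge at about (285,215)). The trigger stalled at a 55 mm span with 30 and 34 N, so the cap is home. Releasing and rising.

>>> servo_tool --plan '[[[0,0,0],[0,0.001,0],0.06],[[0,0,0],[0.0005,0.0025,0],0.07],[[0,0,0],[0.0005,0.0025,0],0.08],[[0,0,0],[0,0,0],0.083],[[0,0,0],[0,0,0.01],0.083]]'

```text
time: 9.48
tcp_pos: [0.533, -0.1351, 0.1197]
tcp_rot: [0.004, -0.639, 0.769, 0.003]
force: [0.4, -0.5, -0.9]
grip_width: 0.0828
```

>>> servo_tool --plan '[[[0,0,0],[0,0,0.02],0.083],[[0,0,0],[0,0,0.02],0.083],[[0,0,0],[0,0,0.02],0.083],[[0,0,0],[0,0,0.02],0.083],[[-0.4,0.3,0],[0,0,0],0.05]]'

```text
time: 9.9
tcp_pos: [0.5322, -0.1374, 0.2069]
tcp_rot: [-0.001, -0.638, 0.77, 0.001]
force: [-0.1, -0.4, 0.6]
grip_width: 0.0728
```

```bash
python3 -c "
from h import *
clampframe()"
```

```text
t 9.9 clamp x,y,z [-0.0013 -0.0005  0.2069] tool x yaw -100.7 toolz [-0.003  0.    -1.   ] F along [-0.4  0.   0.6] w 0.0728
```

>>> servo_tool --plan '[[[0,0,0],[-0.005,-0.026,0],0.03],[[0,0,0],[-0.005,-0.026,0],0],[[0,0,0],[-0.004,-0.022,0],0],[[0,0,0],[0,-0.002,-0.02],0],[[0,0,0],[0,0,-0.02],0]]'

```text
time: 10.32
tcp_pos: [0.521, -0.2174, 0.1747]
tcp_rot: [0.002, -0.639, 0.769, -0.006]
force: [0.0, -0.1, -0.2]
grip_width: 0.01
```

>>> servo_tool --plan '[[[0,0,0],[0,0,-0.02],0],[[0,0,0],[0,0,0],0],[[0,0,0],[0,0,0],0]]'

```text
time: 10.57
tcp_pos: [0.5184, -0.2197, 0.1521]
tcp_rot: [-0.0, -0.638, 0.77, -0.005]
force: [-0.4, -0.3, -0.2]
grip_width: 0.0002
```

```bash
python3 -c "
from h import *
clampframe(); shot(6)"
```

```text
t 10.5667 clamp x,y,z [-0.0847 -0.0023  0.1521] tool x yaw -100.8 toolz [ 0.005 -0.007 -1.   ] F along [-0.3  0.3 -0.2] w 0.0002
```

View pics/s6.png

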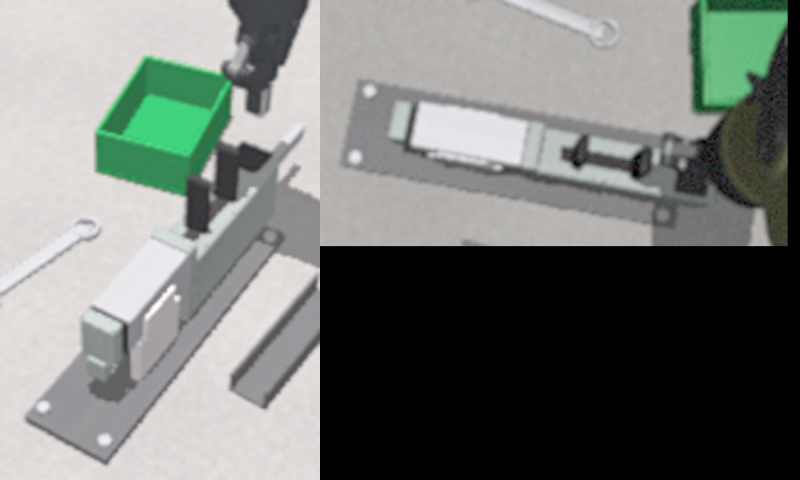

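The gripper stands shut above the tab, at about (260,110) in the side view. The posts are free with the trigger let go, and the catch holds the jaw. Next I lower onto the tab.

>>> servo_tool --plan '[[[-0.3,0.2,0],[0.001,0.006,-0.013],0],[[0,0,0],[0,0,-0.014],0],[[0,0,0],[0,0,-0.008],0],[[0,0,0],[0,0,0],0],[[0,0,0],[0,0,0],0]]'

```text
time: 11.08
tcp_pos: [0.5235, -0.2135, 0.1227]
tcp_rot: [-0.001, -0.638, 0.77, -0.01]
force: [0.5, 1.0, 0.7]
grip_width: -0.0005
```

```bash
python3 -c "
from h import *
clampframe()"
```

```text
t 11.0833 clamp x,y,z [-0.0777 -0.0062  0.1227] tool x yaw -100.7 toolz [ 0.011 -0.017 -1.   ] F along [ 1.1 -0.2  0.7] w -0.0005
```

>>> servo_tool --plan '[[[0.5,0.3,0],[-0.004,0,-0.006],0],[[0.4,0.3,0],[-0.001,0,-0.006],0],[[0,0,0],[0,0,-0.006],0],[[0,0,0],[0,0,-0.004],0],[[0,0,0],[0,0,0],0]]'

```text
time: 11.5
tcp_pos: [0.5196, -0.2143, 0.1016]
tcp_rot: [0.001, -0.638, 0.77, -0.002]
force: [0.4, 0.2, 0.7]
grip_width: -0.0003
```

```bash
python3 -c "
from h import *
clampframe()"
```

```text
t 11.5 clamp x,y,z [-0.0792 -0.0025  0.1016] tool x yaw -100.7 toolz [ 0.004 -0.001 -1.   ] F along [ 0.3 -0.3  0.7] w -0.0003
```

>>> servo_tool --plan '[[[0,0,0],[0,0,-0.003],0],[[0,0,0],[0,0,-0.003],0],[[0,0,0],[0,0,-0.002],0],[[0,0,0],[0,0,-0.001],0],[[0,0,0],[0,0,-0.001],0]]'

```text
time: 11.92
tcp_pos: [0.5199, -0.2146, 0.0968]
tcp_rot: [0.001, -0.638, 0.77, -0.004]
force: [-1.7, 0.4, 8.7]
grip_width: -0.0002
```

>>> servo_tool --plan '[[[0,0,0],[0,0,-0.001],0],[[0,0,0],[0,0,-0.001],0],[[0,0,0],[0,0,-0.001],0],[[0,0,0],[0,0,-0.001],0],[[0,0,0],[0,0,-0.001],0]]'

```text
time: 12.33
tcp_pos: [0.5199, -0.2146, 0.0967]
tcp_rot: [0.001, -0.638, 0.77, -0.006]
force: [-2.9, 0.6, 11.3]
grip_width: -0.0003
```

```bash
python3 -c "
from h import *
clampframe()"
```

```text
t 12.3333 clamp x,y,z [-0.0795 -0.0029  0.0967] tool x yaw -100.7 toolz [ 0.01  -0.007 -1.   ] F along [ 0.   3.  11.3] w -0.0003
```

On the stop (z 0.097, 11 N). I hold there past the full spring-back time, then look.

>>> servo_tool --plan '[[[0,0,0],[0,0,-0.0005],0],[[0,0,0],[0,0,-0.0005],0],[[0,0,0],[0,0,-0.0005],0],[[0,0,0],[0,0,-0.0005],0],[[0,0,0],[0,0,-0.0005],0]]'

```text
time: 12.75
tcp_pos: [0.5198, -0.2145, 0.0969]
tcp_rot: [0.001, -0.638, 0.77, -0.007]
force: [-2.0, 1.8, 7.9]
grip_width: -0.0001
```

>>> servo_tool --plan '[[[0,0,0],[0,0,-0.0005],0],[[0,0,0],[0,0,-0.0005],0],[[0,0,0],[0,0,-0.0005],0],[[0,0,0],[0,0,-0.0005],0],[[0,0,0],[0,0,-0.0005],0]]'

```text
time: 13.17
tcp_pos: [0.5198, -0.2145, 0.097]
tcp_rot: [0.001, -0.638, 0.77, -0.008]
force: [-2.5, 0.3, 7.9]
grip_width: 0.0
```

>>> servo_tool --plan '[[[0,0,0],[0,0,-0.0005],0],[[0,0,0],[0,0,-0.0005],0],[[0,0,0],[0,0,-0.0005],0],[[0,0,0],[0,0,-0.0005],0],[[0,0,0],[0,0,-0.0005],0]]'

```text
time: 13.58
tcp_pos: [0.5198, -0.2145, 0.097]
tcp_rot: [0.001, -0.638, 0.77, -0.009]
force: [-1.1, 1.3, 6.5]
grip_width: 0.0001
```

```bash
python3 -c "
from h import *
clampframe(); shot(7)"
```

```text
t 13.5833 clamp x,y,z [-0.0794 -0.0028  0.097 ] tool x yaw -100.7 toolz [ 0.014 -0.013 -1.   ] F along [1.  1.4 6.5] w 0.0001
```

View pics/s7.png

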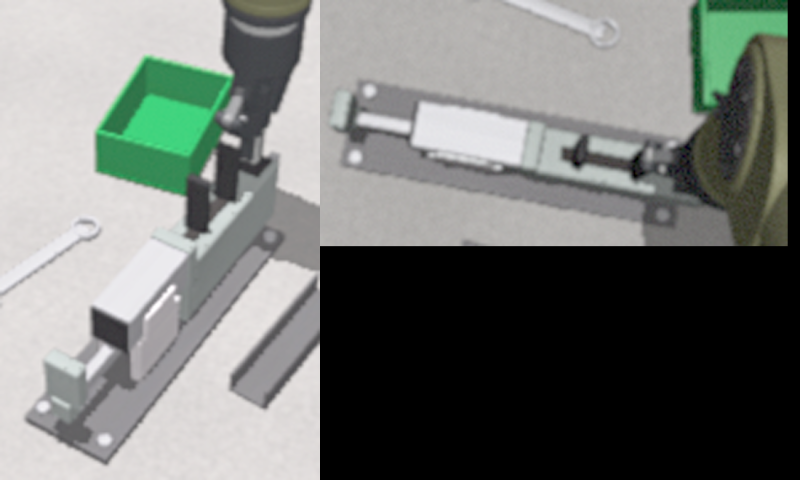

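The jaw is back out past where it started, at about (65,385) in the side view, and the cap sits flush on the tube end. I lift off the tab.

>>> servo_tool --plan '[[[0,0,0],[0,0,0.008],0],[[0,0,0],[0,0,0.015],0],[[0,0,0],[0,0,0.025],0],[[0,0,0],[0,0,0.03],0],[[0,0,0],[0,0,0.03],0]]'

```text
time: 14.1
tcp_pos: [0.5157, -0.2129, 0.2033]
tcp_rot: [-0.002, -0.639, 0.769, -0.004]
force: [1.2, -0.0, 0.2]
grip_width: 0.0001
```

>>> servo_tool --plan '[[[0,0,0],[0,0,0.01],0],[[0,0,0],[0,0,0],0],[[0,0,0],[0,0,0],0],[[0,0,0],[0,0,0],0],[[0,0,0],[0,0,0],0]]'

```text
time: 14.52
tcp_pos: [0.5178, -0.2137, 0.22]
tcp_rot: [0.0, -0.639, 0.769, -0.008]
force: [0.3, 0.0, 0.3]
grip_width: 0.0001
```

```bash
python3 -c "
from h import *
clampframe(); shot(8)"
```

```text
t 14.5167 clamp x,y,z [-0.079  -0.0006  0.22  ] tool x yaw -100.6 toolz [ 0.011 -0.012 -1.   ] F along [ 0.1 -0.3  0.3] w 0.0001
```

View pics/s8.png

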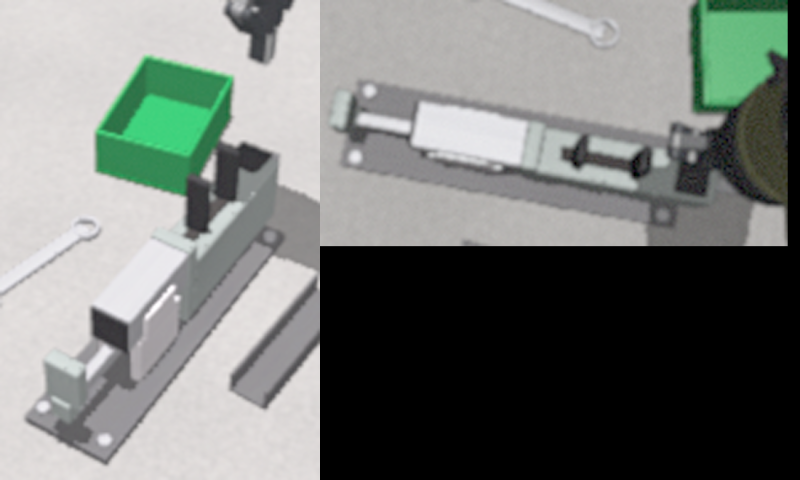

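The tab is up, the trigger let go, the jaw fully open, the cap flush, and the other things have not moved. The arm stands clear.

```bash
python3 -c "
from workcell import arm
print(arm.sign_off())"
```

```text
the job is handed in; nothing more can be done
None
```

The cap is pushed home on the tube, the jaw is sprung back open, and the job was handed in at about 14.5 s.

- **Squeezing:** Three full trigger strokes at 30 to 32 N walked the jaw up and pressed the cap in. A fourth stroke stopped short, at a span of about 55 mm over the posts instead of 42 mm. It did not close further at 30 or 34 N, which I took as the cap being home. The lateral force at the wrist peaked at about 7.5 N in my readings.
- **Release:** I pressed the tab onto its stop (tool tip at z = 0.097 m, 6 to 11 N on the wrist) and held it there for more than 1.5 s.
- **Last checks:** The final pictures show the jaw back out past where it started, the cap flush on the tube, and the tab and trigger let go. The wrench, bin and channel appear where they were. The gripper was clear of everything, with about 0.3 N on the wrist.
- **Discrepancies:** The gripper rode up as much as 5 mm and tilted about 1° during the strokes. My first two tilt corrections had the wrong sign, and I corrected both before touching anything. No check failed, but I judged the jaw fully open and the cap home from the pictures and the trigger stall, not from a measured distance.

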